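Set the painting turntable's speed by clicks and start it

ROBOT

A 6-joint arm with a two-finger parallel gripper is mounted at the origin on the work surface. World frame = base frame: x ahead of the robot, y to its left, z up, the work surface at z = 0. Lengths are in mm, angles in rad, forces in N, time in s.
With the tool pointing down it reaches from about 350 to 975 mm from the base axis. Payload 7.1 kg.
Tool frame: the origin (TCP) lies at the very end of the fingers, on their centre line; the grasp point (between the pads) lies ctrl.hold_point_z behind it (ctrl.hold_point_z is the distance from the TCP to the grasp point, in mm); z points along the fingers, y is the line along which they close (so a half turn about z gives the same grasp; the last joint's range is limited). The gripper opens to 88 mm and grips with 3 to 60 N. Pads are 20 mm wide; open, the fingers measure 115 mm over their backs; the gripper's body (75 mm by 178 mm) begins 61 mm behind the grasp point.
Start: joints at [1.252, 0.423, 1.63, -0, 1.089, -0.019], TCP at [184.549, 597.115, 222.675] pointing down, gripper open.
Joint ranges: [-3, 3], [-0.9, 2.11], [0.09, 2.58], [-1.31, 4.45], [0.11, 2.69], [-2.54, 2.54]. Speed limits (rad/s): [2.39, 2.39, 3.01, 3.14, 3.14, 3.14].

INTERFACE

Orientations are given as a rotation vector (axis times angle).
In Python, from workcell import ctrl gives the robot as it stands. The module is installed in compiled form; this text tells all that it offers.
- The arm moves only by the shell command python3 -m creep 'ROWS'. ROWS is JSON, a list of rows, each an object with "translation": the shift along the tool's x, y, z in mm, a list of three; "angular": the turn, a rotation vector about the tool's x, y, z in rad, a list of three; "jaw": the opening, from 0 (shut) to 1 (fully open). A call has exactly 8 rows; each row is the pose to reach, as a shift and turn from the pose commanded when the call began, along the tool's axes at that moment; what a row does not reach only later rows make up. A row lasts 1/8 s, in which the tool goes at most 62.5 mm and 10.7 degrees, less where a joint would pass 70% of its speed; a pose out of reach is approached as far as the arm can. A call with a gripper value outside its range is refused whole. The fingers move at their own pace and stop on an object; the grip force is fixed at half the most. Time passes only in rows, so rows that repeat a pose let the fingers close, or fill a call up. It gives the time, the measured TCP pose, the force, the opening and the grip force at its end, in the units of the state.
- ctrl.get_obs(): the state, without advancing time (a new reading comes with each control period).
- ctrl.get_image(name): name is "side" or "top"; returns the picture (480x640x3 uint8, red, green, blue); there is no depth.
- ctrl.camera_info(name): a dict with "camera_matrix" (3x3 intrinsics, pixels), "world_from_camera" (4x4, takes a point from camera to world coordinates). Camera axes: x right, y up, looking along -z (the intrinsics and any distortion apply to the point x, -y, -z); pixel columns grow to the right and rows downward; lengths in mm; the calibration is good to about 2 mm. A picture is of the moment at which its call begins. camera_info takes no time and is no camera call.
- ctrl.close_job(): hands the job in; it is judged then, once.
Trained networks look in the newest picture that a camera, given by its name, has taken for a name from the list of things; names that differ only in an ending like _2 or _b are one class to them, and where a whole thing is asked for, a point or a joint stands for the part that bears it (a point fixed in the world has none). Each returns a list of dicts, best first, with "score" (0 to 1); they miss things now and then, are a little off and sometimes report something else, mostly with a low value. They report only what shows in the picture. A call takes as long as a camera call. They do not tell look-alikes from the thing itself.
- ctrl.look_for(camera, label): "rect" ([left, top, right, bottom] in pixels, round what is visible of it).
The state is a dict: "t": time; "qpos": joint angles; "qvel": joint speeds; "joint_torque": joint torques, N m; "ee_pos": TCP position; "orientation": TCP orientation; "ft_force": force on the tool from outside, world axes, zero at the start; "moment": the same for the moment, N m; "width": finger opening in mm; "grasp_force": force on a finger pad.
Only numpy, scipy, OpenCV 4.12 (cv2) and the standard library are available. Lean on these libraries where they do the work, as an engineer would, in place of code of your own. Each camera call takes 0.05 s, during which the arm holds its last target. There are 200 camera calls.

TASK

Set the painting turntable to its fifth speed and then start it: with a fingertip push the white pointer knob clockwise, click by click, until it rests in the click at the fifth of the seven dots (counted clockwise from the smallest dot), and only then push the round start button fully down and let it come back up. Push gently, do not grip the knob or lift anything, leave the turntable unit where it stands, and leave the egg doll on its disc and the things around it undisturbed.

Things in the scene. Friction and masses are not known exactly. Their poses are not given: they have to be found in the camera images.
- unit: Painting turntable: loose grey box, 1.8 kg, 180 (its x) by 400 mm (its y), flat top 55 mm above the table; slides if pushed sideways with over 10 N. Origin under its centre, x away from the operator, y left, z up. On top: at (0, 125) mm a fixed disc, 116 mm across, top at 67 mm; at (15, -55) mm the speed selector; at (-45, -150) mm the start button.
- dial_centre (a point): On the selector's upright axis, level with the unit's top; axes as the unit's. Around it on a black panel lie seven white dots on a 56 mm radius, 30 degrees apart, growing clockwise seen from above: the first (smallest, 5 mm) towards the unit's +y, the fourth towards +x, the fifth 30 degrees clockwise of +x, the seventh (12 mm) towards -y.
- speed (a joint): Selector angle, rad, growing clockwise from above: 0 = first dot, 0.524 more per dot, 2.094 = fifth; stops 0.05 beyond first and seventh. Starts in the click of dot 1, 2 or 3. Sprung detents: about 0.1 N m (3 to 4 N on the pointer 30 mm out) pushes it out of a click; just past half way to the next dot it snaps on into that click by itself, and stays when released.
- pointer_tip (a point): Top of the outer end of the selector's pointer, 42 mm from the axis, 30 mm above the unit's top; turns with the knob. White knob: skirt 44 mm across up to 8 mm above the unit's top, hub 20 mm across up to 28 mm, and one upright bar 9 mm thick, 8 to 30 mm above the unit's top, from the axis out to 42 mm (10 mm on the other side), black line on top.
- start_top (a point): centre of the top of the round silvery start button, 28 mm across, in a black housing, near the unit's front right corner. Pressed straight down.
- start (a joint): travel of the start button in m: 0 up, 0.006 fully down (about 5 N, springs back up when released); it counts as pressed from 0.004.
- doll: small red egg doll, 54 mm across, 83 mm tall, 60 g, standing loose on the turntable's disc; origin at the centre of its underside, z up.
- lacquer: dark square bottle of lacquer with a black cap, 32 mm square, 70 mm tall, standing on the table close to the unit; origin at the centre of its underside.
- jar: glass paint jar with a lid, 52 mm across, 55 mm tall, on the table close to the unit; origin at the centre of its underside.
- egg: pale egg blank in a red ring holder, 68 mm across, 64 mm tall, on the table close to the unit; origin at the centre of its underside.
Mind the look-alikes: they are no part of the job. What is shaped like the doll but green is not meant.

How it is judged:
By the outcome, as a careful person would: the job done as asked, in the order asked, and still so for the second after the job is handed in, with the robot touching nothing.
It also fails if it takes over 53 s, if anything falls off the work surface, if the arm or the gripper's body presses on something with over 40 N, if the wrist force passes 120 N, or if a joint passes its speed limit or range.

## Working session

There is one attempt and no reset: what is moved stays moved. The work goes in short steps, Python scripts to look and compute and a shell command to move; the robot and the scene stay as the last step left them, time stands still between calls to the robot, and variables do not carry over. Pictures are saved under pics/ and viewed, at most 10 in all, crops included, and the job is handed in when it is done.

```bash
mkdir -p pics; python3 - <<'E'
from workcell import ctrl
import cv2,numpy as np
np.set_printoptions(precision=3,suppress=True)
for c in("top","side"):
    im=ctrl.get_image(c); cv2.imwrite(f"pics/{c}0.png",im[:,:,::-1]); i=ctrl.camera_info(c); print(c,i)
    for l in("unit","speed","start","doll"):
        print(l,[(np.round(d["rect"]),round(d["score"],2)) for d in ctrl.look_for(c,l)[:3]])
print(ctrl.get_obs())
E
```

```text
top {'camera_matrix': array([[589.685,   0.   , 318.446],
       [  0.   , 589.685, 241.452],
       [  0.   ,   0.   ,   1.   ]]), 'world_from_camera': array([[  0.012,   0.977,  -0.214, 420.007],
       [ -1.   ,   0.011,  -0.006,  15.174],
       [ -0.004,   0.214,   0.977, 870.937],
       [  0.   ,   0.   ,   0.   ,   1.   ]])}
unit [(array([112., 160., 412., 331.]), 0.65)]
speed [(array([275., 226., 320., 252.]), 0.58)]
start [(array([358., 280., 380., 298.]), 0.89), (array([115., 158., 414., 331.]), 0.29)]
doll [(array([182.,  97., 217., 140.]), 0.71), (array([151., 190., 194., 231.]), 0.59)]
side {'camera_matrix': array([[570.588,   0.   , 311.48 ],
       [  0.   , 570.588, 242.806],
       [  0.   ,   0.   ,   1.   ]]), 'world_from_camera': array([[ -0.964,   0.194,  -0.183, 442.047],
       [ -0.266,  -0.641,   0.72 , 612.378],
       [  0.022,   0.742,   0.67 , 616.517],
       [  0.   ,   0.   ,   0.   ,   1.   ]])}
unit [(array([152., 190., 405., 449.]), 0.9), (array([396., 257., 436., 311.]), 0.41)]
speed [(array([286., 235., 316., 268.]), 0.7)]
start [(array([354., 213., 375., 228.]), 0.65)]
doll [(array([105., 293., 154., 350.]), 0.74)]
{'t': 0.5, 'qpos': array([ 1.252,  0.423,  1.63 ,  0.   ,  1.089, -0.019]), 'qvel': array([ 0.001, -0.002, -0.   , -0.   , -0.002, -0.   ]), 'joint_torque': array([ -0.001, -54.414, -27.382,   0.064,   0.018,  -0.   ]), 'ee_pos': array([184.55 , 597.08 , 222.652]), 'orientation': array([-0.469, -3.106,  0.   ]), 'ft_force': array([0.766, 0.254, 0.16 ]), 'moment': array([ 0.024, -0.021, -0.051]), 'grasp_force': 0.0, 'width': 87.70262603834107}
```

View pics/top0.png

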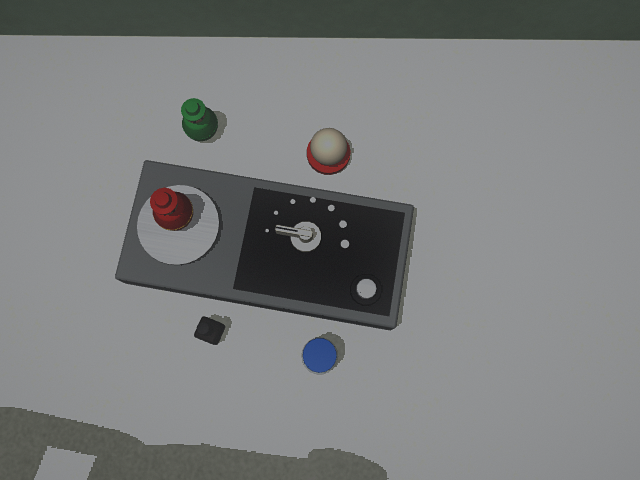

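View pics/side0.png

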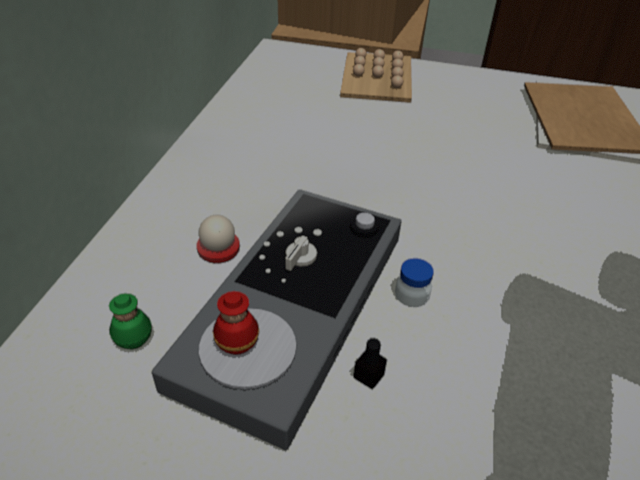

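The top picture shows the unit with the red doll on its disc at (172,210), the knob hub at (306,236) and its pointer tip near (277,230), aimed at dot 1 at (267,231). Dot 7 is at (345,244) and the start button at (367,289). The side picture agrees: knob at (300,252), button at (365,220).

Possible confusions:
- **Dolls:** the green doll at (199,120) is the look-alike; the red one at (172,210) is on the disc.
- **Round things:** the start button at (367,289) is not the blue jar lid at (320,355) or the silver disc at (178,225).

```bash
cat > h.py <<'E'
import cv2,numpy as np
from workcell import ctrl
from scipy.optimize import least_squares
def proj(c,P):
    i=ctrl.camera_info(c);K=np.array(i["camera_matrix"]);T=np.linalg.inv(i["world_from_camera"])
    p=np.c_[P,np.ones(len(P))]@T.T; p=p[:,:3]*[1,-1,-1]; q=p@K.T; return q[:,:2]/q[:,2:]
def unproj(c,uv,z):
    i=ctrl.camera_info(c);K=np.array(i["camera_matrix"]);T=np.array(i["world_from_camera"])
    d=T[:3,:3]@(np.linalg.inv(K)@[uv[0],uv[1],1]*[1,-1,-1]); o=T[:3,3]; return o+d*(z-o[2])/d[2]
def toworld(pose,L):
    x,y,a=pose;L=np.atleast_2d(L).astype(float);c,s=np.cos(a),np.sin(a)
    return np.c_[x+c*L[:,0]-s*L[:,1],y+s*L[:,0]+c*L[:,1],L[:,2]]
th=np.pi/2-np.arange(7)*np.pi/6
DOTS=np.c_[15+56*np.cos(th),-55+56*np.sin(th),np.full(7,55)]
E
python3 - <<'E'
from h import *
np.set_printoptions(precision=2,suppress=True)
seed={"top":[(267,231),(276,213),(293,201),(313,200),(331,208),(343,224),(345,244)],
"side":[(283,281),(268,271),(262,257),(266,244),(280,234),(298,230),(318,232)]}
obs={}
for c in seed:
    g=cv2.cvtColor(cv2.imread(f"pics/{c}0.png"),6).astype(float);o=[]
    for u,v in seed[c]:
        w=g[v-5:v+6,u-5:u+6];w=np.clip(w-70,0,None);Y,X=np.mgrid[v-5:v+6,u-5:u+6]
        o.append([(w*X).sum()/w.sum(),(w*Y).sum()/w.sum()])
    obs[c]=np.array(o)
for cs in(["top"],["side"],["top","side"]):
    f=lambda p:np.concatenate([(proj(c,toworld(p,DOTS))-obs[c]).ravel() for c in cs])
    r=least_squares(f,[440,50,-.15],loss="soft_l1");print(cs,r.x,np.abs(r.fun).max())
p=r.x; np.save("pose.npy",p)
print("dial",toworld(p,[[15,-55,55]]),"start",toworld(p,[[-45,-150,70]]))
print("dots",toworld(p,DOTS))
print("corners",proj("top",toworld(p,[[90,200,55],[90,-200,55],[-90,-200,55],[-90,200,55]])))
for c,uv in(("top",(367,289)),("side",(365,219))):
  for z in(60,68,75):print(c,z,unproj(c,uv,z))
a=cv2.imread("pics/top0.png")[170:320,220:420];b=cv2.imread("pics/side0.png")[190:310,220:420]
cv2.imwrite("pics/crop.png",cv2.resize(np.vstack([a,b]),None,fx=2.2,fy=2.2,interpolation=2))
E
```

```text
['top'] [599.32  95.47   6.12] 0.3305619011938461
['side'] [597.88  95.02  -6.45] 0.5633178973202462
['top', 'side'] [598.57  95.24 -25.3 ] 0.8116265311003872
dial [[604.45  38.54  55.  ]] start [[529.84 -45.47  70.  ]]
dots [[613.53  93.8   55.  ]
 [639.95  81.85  55.  ]
 [656.85  58.3   55.  ]
 [659.71  29.46  55.  ]
 [647.77   3.05  55.  ]
 [624.22 -13.86  55.  ]
 [595.37 -16.72  55.  ]]
corners [[143.29 158.59]
 [414.34 204.04]
 [396.03 328.59]
 [112.93 278.6 ]]
top 60 [530.82 -47.65  60.  ]
top 68 [529.73 -47.03  68.  ]
top 75 [528.77 -46.49  75.  ]
side 60 [530.49 -61.65  60.  ]
side 68 [529.22 -51.97  68.  ]
side 75 [528.11 -43.49  75.  ]
```

View pics/crop.png

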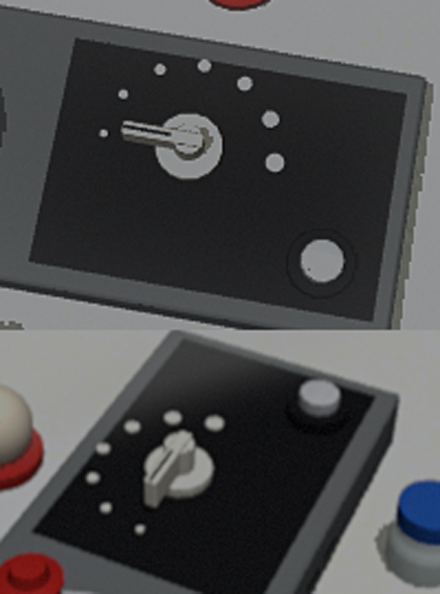

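The 200 x 400 outline and the dots fit both cameras to under 1 px, and the unit yaw is -0.167 rad. Next I'll measure the pointer angle and work out the approach.

```bash
cat >> h.py <<'E'
from scipy.spatial.transform import Rotation as R
UN=np.array([598.57,95.24,-25.3+8*np.pi])
def finger(phi,z,r=30,half=10,gap=0):
    f=np.radians(phi);d=np.array([np.sin(f),np.cos(f)]);t=np.array([np.cos(f),-np.sin(f)])
    q=np.array([15,-55])+r*d-(4.5+half+gap)*t
    P=toworld(UN,[*q,z])[0]; a=np.degrees(UN[2])-phi+180; return P,a
def rel(P,a):
    o=ctrl.get_obs();Rt=R.from_rotvec(o["orientation"]);x=Rt.apply([1,0,0])
    c=np.degrees(np.arctan2(x[1],x[0])); dz=-((a-c+180)%360-180)
    return np.round(Rt.inv().apply(np.array(P)-o["ee_pos"]),1),np.round(np.radians(dz),3)
E
python3 - <<'E'
from h import *
print(ctrl.hold_point_z, UN)
for c,uv in(("top",(275.5,229)),("side",(290,264))):
    w=unproj(c,uv,85);v=w[:2]-toworld(UN,[15,-55,0])[0,:2]
    print("tip",w,np.linalg.norm(v),"phi",90+np.degrees(UN[2])-np.degrees(np.arctan2(v[1],v[0])))
P,a=finger(-25,180); print(P,a,rel(P,a))
# one-click rows in tool frame at phi=0
P0,a0=finger(0,69);Rx=lambda a:np.array([np.cos(np.radians(a)),np.sin(np.radians(a)),0])
for k in range(1,9):
    P,a=finger(k*30/8,69);d=P-P0;y=np.cross([0,0,-1],Rx(a0));print(k,np.round([d@Rx(a0),d@y],1),round(np.radians(k*30/8),3))
E
```

```text
18.700000000000003 [ 5.98570000e+02  9.52400000e+01 -1.67258771e-01]
tip [608.7703771   79.19827822  85.        ] 40.943352305538916 phi -3.1801334613511045
tip [603.84680102  90.42175147  85.        ] 51.91264800772353 phi -9.977764371475217
[582.25086423  63.57620498 180.        ] 195.4167783190172 (array([-537.5, -392.2,   42.7]), np.float64(-0.569))
1 [-2.   0.9] 0.065
2 [-4.   1.6] 0.131
3 [-6.1  2.3] 0.196
4 [-8.3  2.7] 0.262
5 [-10.4   3.1] 0.327
6 [-12.6   3.3] 0.393
7 [-14.8   3.3] 0.458
8 [-16.9   3.2] 0.524
```

Pointer is at dot 1 (phi about 0, radius about 41 mm), so it needs four clicks. Moving above the approach point with the jaws shut.

```bash
python3 -m creep '[{"translation":[-40,-29,0],"angular":[0,0,-0.04],"jaw":0},{"translation":[-85,-62,0],"angular":[0,0,-0.09],"jaw":0},{"translation":[-130,-95,0],"angular":[0,0,-0.14],"jaw":0},{"translation":[-175,-128,0],"angular":[0,0,-0.19],"jaw":0},{"translation":[-220,-160,0],"angular":[0,0,-0.24],"jaw":0},{"translation":[-265,-193,0],"angular":[0,0,-0.29],"jaw":0},{"translation":[-310,-226,0],"angular":[0,0,-0.34],"jaw":0},{"translation":[-355,-259,0],"angular":[0,0,-0.39],"jaw":0}]'
python3 -c "
from h import *
print(rel(*finger(-25,150)))"
```

```text
t: 1.5
ee_pos: [448.3, 243.4, 223.0]
orientation: [-0.144, 3.138, 0.001]
ft_force: [1.8, 1.3, 0.1]
width: 11.2
grasp_force: 0.0
(array([-116.9, -191.3,   73. ]), np.float64(-0.177))
```

```bash
python3 -m creep '[{"translation":[-20,-33,0],"angular":[0,0,-0.03],"jaw":0},{"translation":[-42,-68,0],"angular":[0,0,-0.06],"jaw":0},{"translation":[-64,-104,10],"angular":[0,0,-0.1],"jaw":0},{"translation":[-86,-140,30],"angular":[0,0,-0.14],"jaw":0},{"translation":[-106,-172,50],"angular":[0,0,-0.177],"jaw":0},{"translation":[-117,-191,73],"angular":[0,0,-0.177],"jaw":0},{"translation":[-117,-191,73],"angular":[0,0,-0.177],"jaw":0},{"translation":[-117,-191,73],"angular":[0,0,-0.177],"jaw":0}]'
python3 - <<'E'
from h import *
for c in("top","side"):
    im=ctrl.get_image(c)[:,:,::-1];cv2.imwrite(f"pics/{c}1.png",im)
a=cv2.imread("pics/top1.png")[100:340,100:430];b=cv2.imread("pics/side1.png")[100:340,100:430]
cv2.imwrite("pics/ap.png",np.hstack([a,b]))
print(rel(*finger(-25,69)), ctrl.get_obs()["width"])
E
```

```text
t: 2.5
ee_pos: [580.8, 65.6, 150.2]
orientation: [-0.418, 3.114, 0.0]
ft_force: [0.3, 0.3, 0.2]
width: 0.5
grasp_force: 0.0
(array([-0.4, -2.7, 81.7]), np.float64(-0.001)) 0.17340867630733023
```

View pics/ap.png

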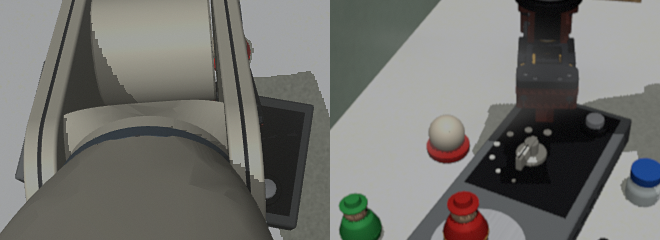

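The side picture shows the shut fingers above the panel behind the knob, at about (320,220) px. The top camera is blocked by the arm. Descending on the operator side of the bar.

```bash
python3 -m creep '[{"translation":[-0.5,-2.5,12],"angular":[0,0,0],"jaw":0},{"translation":[-0.5,-2.5,26],"angular":[0,0,0],"jaw":0},{"translation":[-0.5,-2.5,40],"angular":[0,0,0],"jaw":0},{"translation":[-0.5,-2.5,54],"angular":[0,0,0],"jaw":0},{"translation":[-0.5,-2.5,66],"angular":[0,0,0],"jaw":0},{"translation":[-0.5,-2.5,74],"angular":[0,0,0],"jaw":0},{"translation":[-0.5,-2.5,80],"angular":[0,0,0],"jaw":0},{"translation":[-0.5,-2.5,81],"angular":[0,0,0],"jaw":0}]'
python3 - <<'E'
from h import *
print(proj("side",np.array([[581,66,150.]])))
im=ctrl.get_image("side")[:,:,::-1];cv2.imwrite("pics/s2.png",cv2.resize(im[180:320,210:410],None,fx=3,fy=3,interpolation=2))
print(rel(*finger(0,69)),rel(*finger(-25,69)))
E
```

```text
t: 3.6
ee_pos: [582.0, 62.8, 68.4]
orientation: [0.418, -3.113, 0.0]
ft_force: [-0.1, -0.2, 0.6]
width: 0.8
grasp_force: 0.0
[[312.49160596 218.46081907]]
(array([-14.3,   4. ,  -0.5]), np.float64(0.434)) (array([-0.3,  0.7, -0.5]), np.float64(-0.002))
```

View pics/s2.png

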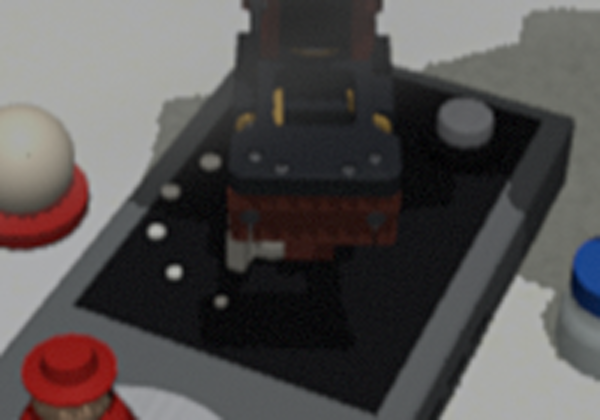

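The fingertip stands down beside the bar, clear of it, with the bar end at crop (240,250). Sweeping 30° per call about the dial axis.

```bash
python3 -m creep '[{"translation":[-2,0.9,0],"angular":[0,0,0.065],"jaw":0},{"translation":[-4,1.6,0],"angular":[0,0,0.131],"jaw":0},{"translation":[-6.1,2.3,0],"angular":[0,0,0.196],"jaw":0},{"translation":[-8.3,2.7,0],"angular":[0,0,0.262],"jaw":0},{"translation":[-10.4,3.1,0],"angular":[0,0,0.327],"jaw":0},{"translation":[-12.6,3.3,0],"angular":[0,0,0.393],"jaw":0},{"translation":[-14.8,3.3,0],"angular":[0,0,0.458],"jaw":0},{"translation":[-16.9,3.2,0],"angular":[0,0,0.524],"jaw":0}]'
python3 -c "
from h import *
print(rel(*finger(5,69)),rel(*finger(35,69)),ctrl.get_obs()['moment'])"
```

```text
t: 4.65
ee_pos: [595.2, 70.8, 69.1]
orientation: [-0.405, -3.11, 0.0]
ft_force: [-10.7, 2.1, 8.9]
width: 0.4
grasp_force: 5.1
(array([-2.4,  1. ,  0.1]), np.float64(-0.005)) (array([-19.3,   4.3,  -0. ]), np.float64(0.519)) [0.52569059 1.70761276 0.04762001]
```

```bash
python3 - <<'E'
from h import *
im=ctrl.get_image("side")[:,:,::-1];im=cv2.convertScaleAbs(im[200:300,230:380],alpha=2.2);cv2.imwrite("pics/s3.png",cv2.resize(im,None,fx=5,fy=5,interpolation=2))
o=ctrl.get_obs();print(o["ee_pos"],o["ft_force"])
e=o["ee_pos"];Rt=R.from_rotvec(o["orientation"])
c=e+Rt.apply([[-10,-13.5,0],[-10,13.5,0],[10,13.5,0],[10,-13.5,0]])
print((proj("side",c)-[230,200])*5)
for f in(0,5,10,15,30):
  t=np.radians(f);print(f,(proj("side",toworld(UN,[[15+42*np.sin(t),-55+42*np.cos(t),85]]))-[230,200])*5)
print((proj("side",toworld(UN,DOTS))-[230,200])*5)
E
```

```text
[596.12982226  70.79661495  69.11861533] [-3.50866428  0.96916172  1.14642633]
[[342.51552866 277.64004627]
 [290.9974417  335.35532345]
 [353.58584756 362.47336037]
 [404.19575044 303.62389204]]
0 [[285.36051735 288.54445362]]
5 [[273.53764808 284.03411398]]
10 [[262.38138631 278.8454741 ]]
15 [[251.98148142 273.02568714]]
30 [[226.09491726 252.32511103]]
[[262.95677684 399.59757442]
 [185.70681947 350.26495999]
 [156.49860584 282.3887695 ]
 [180.11769595 215.63699294]
 [246.97611764 166.85366434]
 [338.76976711 146.75924008]
 [433.52893052 159.31895135]]
```

View pics/s3.png

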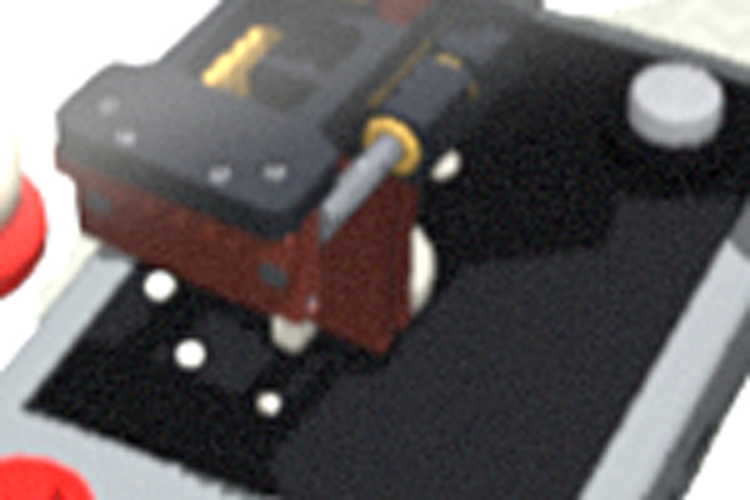

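The side view shows the fingertip against the bar's operator-side flank. The bar end is at crop (290,335), still near dot 1, and the settled load is about 3.5 N, as expected for the detent. I'll continue at half speed.

```bash
python3 -m creep '[{"translation":[-1,0.5,0],"angular":[0,0,0.033],"jaw":0},{"translation":[-2,0.9,0],"angular":[0,0,0.065],"jaw":0},{"translation":[-3,1.3,0],"angular":[0,0,0.098],"jaw":0},{"translation":[-4,1.6,0],"angular":[0,0,0.131],"jaw":0},{"translation":[-5.1,2,0],"angular":[0,0,0.164],"jaw":0},{"translation":[-6.1,2.3,0],"angular":[0,0,0.196],"jaw":0},{"translation":[-7.2,2.5,0],"angular":[0,0,0.229],"jaw":0},{"translation":[-8.3,2.7,0],"angular":[0,0,0.262],"jaw":0}]'
python3 -c "
from h import *
print(rel(*finger(20,69)),ctrl.get_obs()['ft_force'])"
```

```text
t: 5.7
ee_pos: [606.4, 70.8, 68.7]
orientation: [0.809, 3.035, -0.0]
ft_force: [0.3, 0.5, -0.6]
width: 0.6
grasp_force: 0.0
(array([ 0.5,  0.8, -0.3]), np.float64(-0.005)) [ 0.33538932  0.51031486 -0.6002439 ]
```

Load gone: it has snapped into dot 2. Continuing.

```bash
python3 -m creep '[{"translation":[-1,0.5,0],"angular":[0,0,0.033],"jaw":0},{"translation":[-2,0.9,0],"angular":[0,0,0.065],"jaw":0},{"translation":[-3,1.3,0],"angular":[0,0,0.098],"jaw":0},{"translation":[-4,1.6,0],"angular":[0,0,0.131],"jaw":0},{"translation":[-5.1,2,0],"angular":[0,0,0.164],"jaw":0},{"translation":[-6.1,2.3,0],"angular":[0,0,0.196],"jaw":0},{"translation":[-7.2,2.5,0],"angular":[0,0,0.229],"jaw":0},{"translation":[-8.3,2.7,0],"angular":[0,0,0.262],"jaw":0}]'
python3 -c "
from h import *
print(rel(*finger(35,69)))"
python3 -m creep '[{"translation":[-1,0.5,0],"angular":[0,0,0.033],"jaw":0},{"translation":[-2,0.9,0],"angular":[0,0,0.065],"jaw":0},{"translation":[-3,1.3,0],"angular":[0,0,0.098],"jaw":0},{"translation":[-4,1.6,0],"angular":[0,0,0.131],"jaw":0},{"translation":[-5.1,2,0],"angular":[0,0,0.164],"jaw":0},{"translation":[-6.1,2.3,0],"angular":[0,0,0.196],"jaw":0},{"translation":[-7.2,2.5,0],"angular":[0,0,0.229],"jaw":0},{"translation":[-8.3,2.7,0],"angular":[0,0,0.262],"jaw":0}]'
python3 - <<'E'
from h import *
print(rel(*finger(50,69)))
im=ctrl.get_image("side")[:,:,::-1];im=cv2.convertScaleAbs(im[200:300,230:380],alpha=2);cv2.imwrite("pics/s4.png",cv2.resize(im,None,fx=4,fy=4,interpolation=2))
E
```

```text
t: 6.7
ee_pos: [613.4, 70.0, 68.6]
orientation: [-1.198, -2.901, 0.0]
ft_force: [-5.6, 4.4, 4.3]
width: 0.6
grasp_force: 3.6
(array([-1.1,  1.1, -0.4]), np.float64(-0.005))
t: 7.7
ee_pos: [622.8, 65.1, 68.7]
orientation: [1.568, 2.722, 0.0]
ft_force: [-0.4, 1.1, 0.8]
width: 0.4
grasp_force: 0.3
(array([ 1. ,  0.5, -0.3]), np.float64(-0.005))
```

View pics/s4.png

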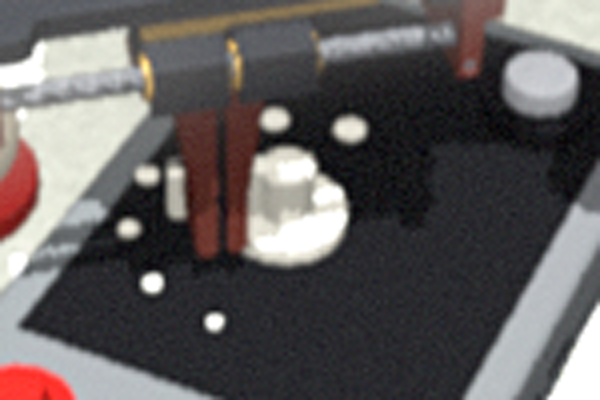

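The bar tip at crop (175,190) with the fingers just behind it: two clicks done, on dot 3. Continuing to the third click.

```bash
python3 -m creep '[{"translation":[-1,0.5,0],"angular":[0,0,0.033],"jaw":0},{"translation":[-2,0.9,0],"angular":[0,0,0.065],"jaw":0},{"translation":[-3,1.3,0],"angular":[0,0,0.098],"jaw":0},{"translation":[-4,1.6,0],"angular":[0,0,0.131],"jaw":0},{"translation":[-5.1,2,0],"angular":[0,0,0.164],"jaw":0},{"translation":[-6.1,2.3,0],"angular":[0,0,0.196],"jaw":0},{"translation":[-7.2,2.5,0],"angular":[0,0,0.229],"jaw":0},{"translation":[-8.3,2.7,0],"angular":[0,0,0.262],"jaw":0}]'
python3 -m creep '[{"translation":[-1,0.5,0],"angular":[0,0,0.033],"jaw":0},{"translation":[-2,0.9,0],"angular":[0,0,0.065],"jaw":0},{"translation":[-3,1.3,0],"angular":[0,0,0.098],"jaw":0},{"translation":[-4,1.6,0],"angular":[0,0,0.131],"jaw":0},{"translation":[-5.1,2,0],"angular":[0,0,0.164],"jaw":0},{"translation":[-6.1,2.3,0],"angular":[0,0,0.196],"jaw":0},{"translation":[-7.2,2.5,0],"angular":[0,0,0.229],"jaw":0},{"translation":[-8.3,2.7,0],"angular":[0,0,0.262],"jaw":0}]'
python3 - <<'E'
from h import *
print(rel(*finger(80,69)))
for c in("side","top"):
  im=ctrl.get_image(c)[:,:,::-1];cv2.imwrite(f"pics/{c}5.png",im)
a=cv2.convertScaleAbs(cv2.imread("pics/side5.png")[200:300,230:380],alpha=2)
cv2.imwrite("pics/s5.png",cv2.resize(a,None,fx=4,fy=4,interpolation=2))
for f in(60,75,90,105,120):
  t=np.radians(f);print(f,(proj("side",toworld(UN,[[15+42*np.sin(t),-55+42*np.cos(t),85]]))-[230,200])*4)
E
```

```text
t: 8.75
ee_pos: [628.7, 59.8, 68.6]
orientation: [-1.909, -2.495, 0.001]
ft_force: [-1.8, 3.2, 0.5]
width: 0.5
grasp_force: 1.1
t: 9.75
ee_pos: [634.0, 52.3, 68.7]
orientation: [-2.22, -2.223, -0.001]
ft_force: [-1.6, 3.6, 0.3]
width: 0.4
grasp_force: 1.5
(array([ 0.9,  0.1, -0.3]), np.float64(-0.006))
60 [[162.32083165 161.64568041]]
75 [[165.35272146 140.91958069]]
90 [[176.1870457  121.65818293]]
105 [[193.90052108 105.07372895]]
120 [[217.1999793  92.1514682]]
```

View pics/s5.png

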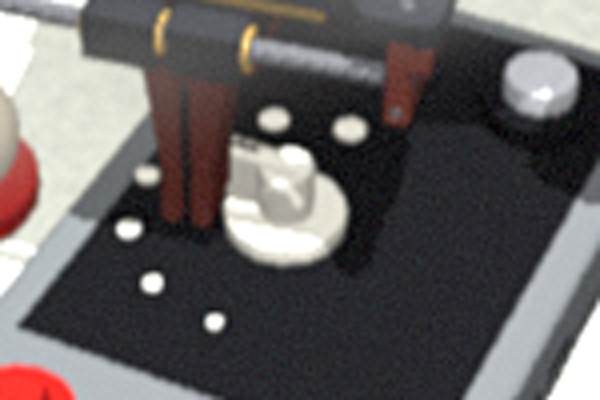

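The bar now points roughly toward dot 4, but there's still about 4 N on the finger, so it's unclear whether it has clicked. I'll back off along tool +x to let it settle, then measure its angle.

```bash
python3 -c "
from h import *
print(ctrl.get_obs()['ft_force'])"
python3 -m creep '[{"translation":[3,0,0],"angular":[0,0,0],"jaw":0},{"translation":[7,0,0],"angular":[0,0,0],"jaw":0},{"translation":[12,0,0],"angular":[0,0,0],"jaw":0},{"translation":[18,0,0],"angular":[0,0,0],"jaw":0},{"translation":[24,0,0],"angular":[0,0,0],"jaw":0},{"translation":[25,0,0],"angular":[0,0,0],"jaw":0},{"translation":[25,0,0],"angular":[0,0,0],"jaw":0},{"translation":[25,0,0],"angular":[0,0,0],"jaw":0}]'
python3 - <<'E'
from h import *
for c in("side","top"):
  im=ctrl.get_image(c)[:,:,::-1];cv2.imwrite(f"pics/{c}6.png",im)
print(ctrl.look_for("side","speed")[:2],ctrl.get_obs()["ft_force"])
a=cv2.convertScaleAbs(cv2.imread("pics/side6.png")[200:285,240:350],alpha=2)
S=7;a=cv2.resize(a,None,fx=S,fy=S,interpolation=2)
off=np.array([.8,.8])
for f,col in((60,(0,0,255)),(90,(0,255,0)),(120,(255,100,0))):
  t=np.radians(f);L=[[15+r*np.sin(t),-55+r*np.cos(t),85] for r in(12,42)]
  p=((proj("side",toworld(UN,L))+off-[240,200]+.5)*S).astype(int);print(f,p.tolist());cv2.line(a,p[0].tolist(),p[1].tolist(),col,1)
cv2.imwrite("pics/s6.png",a)
E
```

```text
[-0.16183508  2.01871833  0.53840957]
t: 10.85
ee_pos: [633.8, 77.0, 68.7]
orientation: [2.217, 2.226, -0.0]
ft_force: [-0.8, 0.3, 0.3]
width: 0.6
grasp_force: 0.0
[{'rect': [280.7, 232.3, 319.3, 260.9], 'score': 0.91}] [ 0.37061293  0.48237714 -0.12857045]
60 [[373, 285], [223, 291]]
90 [[379, 265], [247, 222]]
120 [[400, 250], [319, 170]]
```

View pics/s6.png

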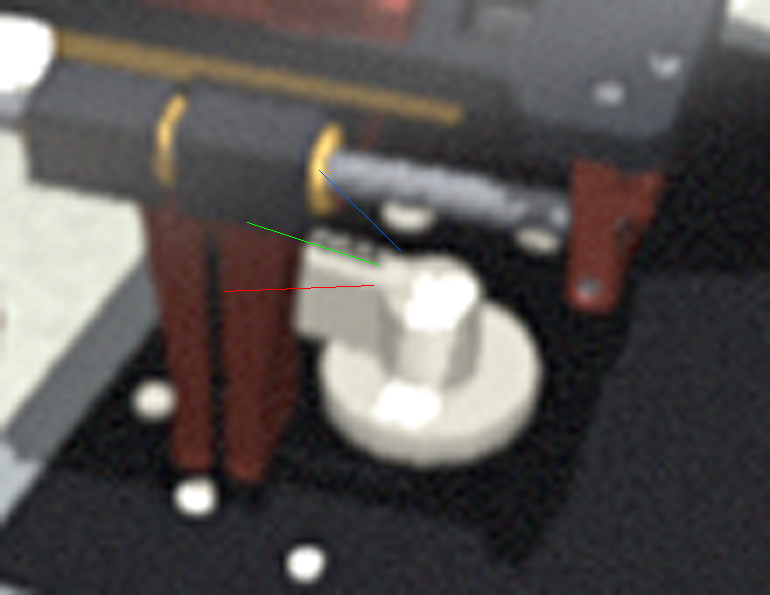

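With the finger off, the bar's black line runs along the green 90° line, from (310,235) to (380,265): it rests in the dot 4 click, and the dots haven't moved. The last click will be in small steps, watching the force. First back to the bar, then on by 15°.

```bash
python3 -m creep '[{"translation":[-5,0,0],"angular":[0,0,0],"jaw":0},{"translation":[-10,0,0],"angular":[0,0,0],"jaw":0},{"translation":[-14,0,0],"angular":[0,0,0],"jaw":0},{"translation":[-18,0,0],"angular":[0,0,0],"jaw":0},{"translation":[-20,0,0],"angular":[0,0,0],"jaw":0},{"translation":[-22,0,0],"angular":[0,0,0],"jaw":0},{"translation":[-24,0,0],"angular":[0,0,0],"jaw":0},{"translation":[-25,0,0],"angular":[0,0,0],"jaw":0}]'
python3 -m creep '[{"translation":[-1,0.5,0],"angular":[0,0,0.033],"jaw":0},{"translation":[-2,0.9,0],"angular":[0,0,0.065],"jaw":0},{"translation":[-3,1.3,0],"angular":[0,0,0.098],"jaw":0},{"translation":[-4,1.6,0],"angular":[0,0,0.131],"jaw":0},{"translation":[-5.1,2,0],"angular":[0,0,0.164],"jaw":0},{"translation":[-5.1,2,0],"angular":[0,0,0.164],"jaw":0},{"translation":[-5.1,2,0],"angular":[0,0,0.164],"jaw":0},{"translation":[-5.1,2,0],"angular":[0,0,0.164],"jaw":0}]'
python3 -c "
from h import *
print(rel(*finger(89.4,69)))
ctrl.get_image('side');print(ctrl.look_for('side','speed')[:1],ctrl.get_obs()['ft_force'])"
```

```text
t: 12.0
ee_pos: [633.9, 52.4, 68.7]
orientation: [-2.217, -2.225, -0.001]
ft_force: [-0.7, 2.8, 0.1]
width: 0.8
grasp_force: 1.6
t: 13.0
ee_pos: [635.7, 49.7, 68.7]
orientation: [-2.392, -2.033, -0.003]
ft_force: [-1.3, 13.9, 1.1]
width: 0.6
grasp_force: 6.5
(array([-1.4,  0.7, -0.3]), np.float64(-0.005))
[{'rect': [286.1, 231.2, 315.1, 265.1], 'score': 0.59}] [-0.9392099  14.11517939  1.7383146 ]
```

14 N is far more than the detent should need, so I'm stopping to find where the contact is.

```bash
python3 - <<'E'
from h import *
o=ctrl.get_obs();F=o["ft_force"];M=o["moment"];print(F,M,o["ee_pos"])
print("rz mm",-M[0]/F[1]*1e3,"rx mm",M[2]/F[1]*1e3)
im=ctrl.get_image("side")[:,:,::-1];cv2.imwrite("pics/side7.png",im)
# unit shift: compare side6/side7 on lower right panel
a=cv2.cvtColor(cv2.imread("pics/side0.png"),6);
for n in("side3" ,"side5","side6","side7"):
    b=cv2.imread(f"pics/{n}.png",0)
    if b is None: continue
    for nm,(u,v) in dict(dot1=(283,281),dot2=(268,271),dot3=(262,257),btn=(365,220)).items():
        k=9 if nm=="btn" else 5
        def cen(g):
            w=g[v-k:v+k+1,u-k:u+k+1].astype(float);w=np.clip(w-w.max()*.5,0,None);Y,X=np.mgrid[v-k:v+k+1,u-k:u+k+1];return np.round([(w*X).sum()/w.sum(),(w*Y).sum()/w.sum()],2)
        print(n,nm,cen(a),cen(b))
E
```

```text
[-0.9392099  14.11517939  1.7383146 ] [ 2.26655047  0.30879046 -0.1417063 ] [635.63118835  49.71253254  68.69340836]
rz mm -160.5753926251813 rx mm -10.03928407205611
side5 dot1 [283.17 279.95] [283.18 279.96]
side5 dot2 [267.64 270.25] [267.65 270.26]
side5 dot3 [261.67 256.54] [261.56 257.  ]
side5 btn [365.23 218.43] [364.98 219.83]
side6 dot1 [283.17 279.95] [283.18 279.96]
side6 dot2 [267.64 270.25] [267.41 270.68]
side6 dot3 [261.67 256.54] [261.6  256.56]
side6 btn [365.23 218.43] [365.01 219.3 ]
side7 dot1 [283.17 279.95] [283.18 279.96]
side7 dot2 [267.64 270.25] [267.65 270.26]
side7 dot3 [261.67 256.54] [261.68 256.55]
side7 btn [365.23 218.43] [364.4  220.07][ WARN:0@0.521] global loadsave.cpp:275 findDecoder imread_('pics/side3.png'): can't open/read file: check file path/integrity
```

The unit hasn't moved. The moment puts the contact near the tip, about 20–25 mm from the axis, which is a short lever. I'll back off, turn the finger 15° ahead and push with its outer corner at r≈37 mm, so the force drops.

```bash
cat >> h.py <<'E'
def corner(phi,z=69,lead=15,rc=37,gap=0):
    f=np.radians(phi);d=np.array([np.sin(f),np.cos(f)]);t=np.array([np.cos(f),-np.sin(f)])
    q=np.array([15,-55])+rc*d-(4.5+gap)*t
    C=toworld(UN,[*q,z])[0]; a=np.degrees(UN[2])-(phi+lead)+180
    ar=np.radians(a);x=np.array([np.cos(ar),np.sin(ar),0]);y=np.cross([0,0,-1],x)
    return C+10*x-10*y,a
E
python3 - <<'E'
from h import *
for phi,g in((80,12),(80,0),(85,0),(90,0),(95,0),(100,0),(105,0),(110,0)): print(phi,g,rel(*corner(phi,gap=g)))
# steps in tool frame at start phi=80
P0,a0=corner(80);x=np.array([np.cos(np.radians(a0)),np.sin(np.radians(a0)),0]);y=np.cross([0,0,-1],x)
for p in(68,82.5,85,87.5,90,92.5,95,97.5,100): d=corner(p)[0]-P0;print(p,np.round([d@x,d@y],1),round(np.radians(p-80),3))
E
```

```text
80 12 (array([17.3, -4.6, -0.2]), np.float64(0.093))
80 0 (array([ 5.5, -2.5, -0.3]), np.float64(0.093))
85 0 (array([ 3.1, -0.8, -0.3]), np.float64(0.18))
90 0 (array([ 0.5,  0.8, -0.3]), np.float64(0.267))
95 0 (array([-2.2,  2.1, -0.3]), np.float64(0.354))
100 0 (array([-5. ,  3.2, -0.3]), np.float64(0.442))
105 0 (array([-7.8,  4.1, -0.3]), np.float64(0.529))
110 0 (array([-10.8,   4.7,  -0.3]), np.float64(0.616))
68 [ 4.6 -5.5] -0.209
82.5 [-1.1  1. ] 0.044
85 [-2.2  2. ] 0.087
87.5 [-3.4  2.9] 0.131
90 [-4.6  3.8] 0.175
92.5 [-5.9  4.6] 0.218
95 [-7.2  5.4] 0.262
97.5 [-8.5  6.1] 0.305
100 [-9.8  6.7] 0.349
```

```bash
python3 -m creep '[{"translation":[6,-1,0],"angular":[0,0,0],"jaw":0},{"translation":[12,-3,0],"angular":[0,0,0],"jaw":0},{"translation":[18.5,-5,0],"angular":[0,0,0.05],"jaw":0},{"translation":[18.5,-5,0],"angular":[0,0,0.093],"jaw":0},{"translation":[15,-4,0],"angular":[0,0,0.093],"jaw":0},{"translation":[11,-3.5,0],"angular":[0,0,0.093],"jaw":0},{"translation":[7,-3,0],"angular":[0,0,0.093],"jaw":0},{"translation":[7,-3,0],"angular":[0,0,0.093],"jaw":0}]'
python3 -c "
from h import *
print(rel(*corner(80)))"
python3 -m creep '[{"translation":[-1.1,1,0],"angular":[0,0,0.044],"jaw":0},{"translation":[-2.2,2,0],"angular":[0,0,0.087],"jaw":0},{"translation":[-3.4,2.9,0],"angular":[0,0,0.131],"jaw":0},{"translation":[-4.6,3.8,0],"angular":[0,0,0.175],"jaw":0},{"translation":[-4.6,3.8,0],"angular":[0,0,0.175],"jaw":0},{"translation":[-4.6,3.8,0],"angular":[0,0,0.175],"jaw":0},{"translation":[-4.6,3.8,0],"angular":[0,0,0.175],"jaw":0},{"translation":[-4.6,3.8,0],"angular":[0,0,0.175],"jaw":0}]'
python3 -c "
from h import *
print(rel(*corner(90)),ctrl.get_obs()['moment'])"
```

```text
t: 14.15
ee_pos: [634.0, 53.9, 68.7]
orientation: [-2.484, -1.923, 0.0]
ft_force: [0.1, 0.4, -0.1]
width: 0.5
grasp_force: 0.0
(array([ 1.5, -0.4, -0.3]), np.float64(0.001))
t: 15.15
ee_pos: [636.5, 50.8, 68.7]
orientation: [-2.641, -1.698, -0.002]
ft_force: [-0.6, 8.9, 0.2]
width: 0.4
grasp_force: 4.1
(array([-0.7,  0.3, -0.3]), np.float64(0.001)) [1.43551104 0.20993882 0.02069175]
```

Much lower force at the longer lever, so I'll creep on in 5° steps.

```bash
python3 -m creep '[{"translation":[-0.6,0.3,0],"angular":[0,0,0.02],"jaw":0},{"translation":[-1.3,0.6,0],"angular":[0,0,0.044],"jaw":0},{"translation":[-2,0.9,0],"angular":[0,0,0.065],"jaw":0},{"translation":[-2.7,1.2,0],"angular":[0,0,0.087],"jaw":0},{"translation":[-2.7,1.2,0],"angular":[0,0,0.087],"jaw":0},{"translation":[-2.7,1.2,0],"angular":[0,0,0.087],"jaw":0},{"translation":[-2.7,1.2,0],"angular":[0,0,0.087],"jaw":0},{"translation":[-2.7,1.2,0],"angular":[0,0,0.087],"jaw":0}]'
python3 -c "
from h import *
print(rel(*corner(95)),ctrl.get_obs()['moment'])"
```

```text
t: 16.15
ee_pos: [636.7, 45.9, 68.7]
orientation: [2.714, 1.582, 0.0]
ft_force: [1.0, 0.7, -0.8]
width: 0.4
grasp_force: 0.7
(array([ 1.4, -0. , -0.3]), np.float64(0.001)) [ 0.09243228 -0.17741004  0.00108483]
```

The load dropped to nothing, so it snapped. Backing off, rising, then moving toward the button and checking.

```bash
python3 -m creep '[{"translation":[5,0,0],"angular":[0,0,0],"jaw":0},{"translation":[12,0,0],"angular":[0,0,0],"jaw":0},{"translation":[18,0,-2],"angular":[0,0,0],"jaw":0},{"translation":[20,0,-25],"angular":[0,0,0],"jaw":0},{"translation":[20,0,-50],"angular":[0,0,0],"jaw":0},{"translation":[20,0,-75],"angular":[0,0,0],"jaw":0},{"translation":[20,0,-95],"angular":[0,0,0],"jaw":0},{"translation":[20,0,-95],"angular":[0,0,0],"jaw":0}]'
python3 -c "
from h import *
print(rel([529.8,-46,140],np.degrees(UN[2])+90))"
```

```text
t: 17.15
ee_pos: [647.6, 63.7, 165.4]
orientation: [2.713, 1.582, 0.005]
ft_force: [-0.6, -0.2, 0.1]
width: 0.5
grasp_force: 0.0
(array([-153.5,  -48.5,   25. ]), np.float64(-0.348))
```

```bash
python3 -m creep '[{"translation":[-20,-6,0],"angular":[0,0,-0.05],"jaw":0},{"translation":[-48,-15,0],"angular":[0,0,-0.12],"jaw":0},{"translation":[-80,-25,0],"angular":[0,0,-0.2],"jaw":0},{"translation":[-112,-35,0],"angular":[0,0,-0.27],"jaw":0},{"translation":[-138,-43,10],"angular":[0,0,-0.32],"jaw":0},{"translation":[-153,-48.5,25],"angular":[0,0,-0.348],"jaw":0},{"translation":[-153.5,-48.5,25],"angular":[0,0,-0.348],"jaw":0},{"translation":[-153.5,-48.5,25],"angular":[0,0,-0.348],"jaw":0}]'
python3 - <<'E'
from h import *
for c in("side","top"):
  im=ctrl.get_image(c)[:,:,::-1];cv2.imwrite(f"pics/{c}8.png",im)
  print(c,[(np.round(d["rect"]),round(d["score"],2)) for l in("speed","start") for d in ctrl.look_for(c,l)[:1]])
a=cv2.convertScaleAbs(cv2.imread("pics/side8.png")[180:300,230:390],alpha=1.6)
b=cv2.convertScaleAbs(cv2.imread("pics/top8.png")[150:350,100:430],alpha=1.6)
S=4;a=cv2.resize(a,None,fx=S,fy=S,interpolation=2)
for f,col in((90,(0,255,0)),(120,(255,100,0)),(150,(0,0,255))):
  t=np.radians(f);L=[[15+r*np.sin(t),-55+r*np.cos(t),85] for r in(12,42)]
  p=((proj("side",toworld(UN,L))+[.8,.8]-[230,180]+.5)*S).astype(int);cv2.circle(a,p[1].tolist(),2,col,-1)
b=cv2.resize(b,(160,97));a[-97:,-160:]=b
cv2.imwrite("pics/s8.png",a);print(rel([529.8,-46,76],np.degrees(UN[2])+90),ctrl.get_obs()["ee_pos"])
E
```

```text
t: 18.15
ee_pos: [529.2, -46.1, 138.7]
orientation: [2.4, 2.028, 0.0]
ft_force: [-0.0, -0.3, 0.1]
width: 0.3
grasp_force: 0.0
side [(array([275., 226., 316., 264.]), 0.68), (array([354., 215., 376., 228.]), 0.65)]
top [(array([288., 209., 321., 253.]), 0.62)]
(array([ 0.1,  0.7, 62.9]), np.float64(0.001)) [529.05189416 -45.93956293 138.90840923]
```

View pics/s8.png

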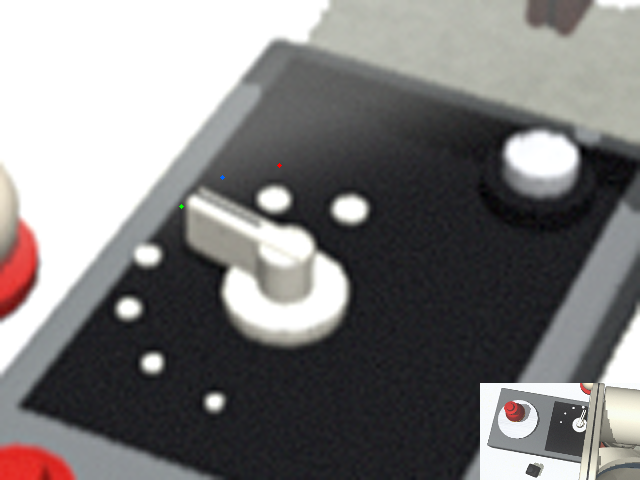

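The bar tip is at (198,193), between my 90° and 120° marks, so I can't read the click by eye. I'll measure it by matching the knob silhouette against a model, with the start pictures as a check.

```bash
cat > fit.py <<'E'
from h import *
import sys
def mask(c,phi,S=4):
    t=np.linspace(0,2*np.pi,40);m=np.zeros((480*S,640*S),np.uint8)
    def hull(L):
        p=proj(c,toworld(UN,L));cv2.fillConvexPoly(m,cv2.convexHull(((p+.5)*S).astype(np.int32)),1)
    cyl=lambda r,a,b:np.vstack([np.c_[15+r*np.cos(t),-55+r*np.sin(t),np.full(40,z)] for z in(a,b)])
    hull(cyl(22,55,63));hull(cyl(10,63,83))
    f=np.radians(phi);d=np.array([np.sin(f),np.cos(f)]);n=np.array([np.cos(f),-np.sin(f)])
    hull(np.array([[*(np.array([15,-55])+r*d+s*n),z] for r in(-10,42) for s in(-4.5,4.5) for z in(63,85)]))
    return cv2.resize(m*255,(640,480),interpolation=cv2.INTER_AREA)/255.
def fit(name,c):
    g=cv2.cvtColor(cv2.imread(f"pics/{name}.png"),6).astype(np.float32)
    p=proj(c,toworld(UN,[[15,-55,70]]))[0].astype(int);sl=(slice(p[1]-45,p[1]+45),slice(p[0]-45,p[0]+45))
    w=np.clip(g[sl]/110,0,1);dm=np.zeros((480,640),np.uint8)
    for q in proj(c,toworld(UN,DOTS)): cv2.circle(dm,tuple(np.round(q).astype(int).tolist()),6,1,-1)
    r=[]
    for phi in range(-20,200,3):
        M=mask(c,phi);ig=(dm[sl]==0)|(M[sl]>0)
        for dx in range(-3,4):
            for dy in range(-3,4):
                Ms=np.roll(M,(dy,dx),(0,1))[sl]; r.append((float((np.abs(Ms-w)*((dm[sl]==0)|(Ms>0))).sum()),phi,dx,dy))
    r.sort();print(name,r[:4])
for n in sys.argv[1:]: fit(n,n[:-1])
E
python3 fit.py top0 side0 side6 side8 top8
```

```text
top0 [(2186.1582789585873, -2, 0, -1), (2189.8310060725494, 1, 0, -1), (2192.9579220128994, 1, 0, 0), (2194.62565875965, -2, -1, -1)]
side0 [(2243.646517592055, -2, 0, 0), (2248.7395655792425, 1, 1, 0), (2254.682881420237, 1, 0, 0), (2257.624770515602, -2, 1, 0)]
side6 [(1904.6247761378102, 124, 0, 0), (1908.0976812924825, 127, 0, 0), (1908.9377884846692, 121, 0, 0), (1914.8270936100214, 118, 0, 0)]
side8 [(2395.4876975539855, 100, 1, 0), (2397.5513337556054, 103, 0, 0), (2404.2814584907946, 106, 0, 0), (2404.3390344209533, 100, 0, 0)]
top8 [(3528.8579262478097, 151, 0, -1), (3530.619779830996, 145, 0, -1), (3530.924949234315, 148, 0, -1), (3531.609798071373, 154, 0, -1)]
```

```bash
python3 - <<'E'
import re
s=open("fit.py").read()
s=s.replace("p[1]-45,p[1]+45","p[1]-26,p[1]+20").replace("p[0]-45,p[0]+45","p[0]-32,p[0]+14")
s=s.replace("w=np.clip(g[sl]/110,0,1)","w=np.clip((g[sl]-55)/40,0,1)").replace("print(name,r[:4])","print(name,[(round(min(x[0] for x in r if x[1]==p)),p) for p in sorted({x[1] for x in r})if -10<p<140], r[:2])")
open("fit.py","w").write(s)
E
python3 fit.py top0 side0 side8 top8; python3 -c "
import cv2,numpy as np
g=cv2.cvtColor(cv2.imread('pics/top8.png'),6)[200:260:2,262:340:2]
for r in g: print(''.join(' .:-=+*#%@'[min(9,v//22)] for v in r))"
```

```text
top0 [(245, -8), (222, -5), (201, -2), (202, 1), (208, 4), (221, 7), (237, 10), (270, 13), (295, 16), (317, 19), (335, 22), (345, 25), (355, 28), (360, 31), (358, 34), (357, 37), (354, 40), (346, 43), (338, 46), (329, 49), (321, 52), (315, 55), (310, 58), (303, 61), (295, 64), (290, 67), (287, 70), (285, 73), (284, 76), (287, 79), (289, 82), (293, 85), (296, 88), (301, 91), (304, 94), (307, 97), (315, 100), (313, 103), (310, 106), (304, 109), (295, 112), (281, 115), (270, 118), (259, 121), (249, 124), (240, 127), (233, 130), (228, 133), (223, 136), (219, 139)] [(200.93431350346287, -2, 0, -1), (202.14411744887337, 1, 0, -1)]
side0 [(188, -8), (179, -5), (176, -2), (181, 1), (193, 4), (212, 7), (235, 10), (261, 13), (283, 16), (303, 19), (322, 22), (339, 25), (365, 28), (381, 31), (397, 34), (412, 37), (424, 40), (438, 43), (451, 46), (458, 49), (467, 52), (470, 55), (478, 58), (480, 61), (484, 64), (487, 67), (491, 70), (487, 73), (484, 76), (480, 79), (473, 82), (463, 85), (456, 88), (450, 91), (451, 94), (443, 97), (438, 100), (431, 103), (425, 106), (422, 109), (420, 112), (420, 1
[... 1934 characters left out ...]
####.#:-..:=+++++=.=
................=####+##*:==.:=+++++-.+
................###+####-==#+:=+++++:.+
..##...........###+######==##:=+++++..+
..:............###+#*##*#===#:++++++..+
..............:###+####+#:==#-++++++..+
..............+###**##*##:=##=++++++.:+
..............:####:##=#:-###=++++++.-+
...............####+-::::####=+++++=.=+
...............##*##*=-+#####=+++++:.++
...............:############==+++++:.++
................+######*####.++++++..++
.................-########+.-++++++..++
...................+*##*+:..=++++++..++
............................=++++++.:++
............................=++++++.:++
............................=+++++=.=++
...........................:++++++:.=++
```

Both cameras put the bar at about 98–102°, between dots 4 and 5, so it hasn't clicked. I'll wait one second to see whether it's still moving.

```bash
python3 -m creep '[{"translation":[0,0,0],"angular":[0,0,0],"jaw":0},{"translation":[0,0,0],"angular":[0,0,0],"jaw":0},{"translation":[0,0,0],"angular":[0,0,0],"jaw":0},{"translation":[0,0,0],"angular":[0,0,0],"jaw":0},{"translation":[0,0,0],"angular":[0,0,0],"jaw":0},{"translation":[0,0,0],"angular":[0,0,0],"jaw":0},{"translation":[0,0,0],"angular":[0,0,0],"jaw":0},{"translation":[0,0,0],"angular":[0,0,0],"jaw":0}]' | head -1
sed -i 's/if -10<p<140\]/if 85<p<130]/' fit.py
python3 - <<'E'
from h import *
for c in("side","top"): cv2.imwrite(f"pics/{c}9.png",ctrl.get_image(c)[:,:,::-1])
# refit unit pose from visible dots in side9
g=cv2.cvtColor(cv2.imread("pics/side9.png"),6).astype(float)
for i,(u,v) in {0:(283,280),1:(268,271),2:(262,257),3:(267,244),5:(298,230),6:(318,232)}.items():
    def cen(g):
        w=np.clip(g[v-4:v+5,u-4:u+5]-70,0,None);Y,X=np.mgrid[v-4:v+5,u-4:u+5];return np.round([(w*X).sum()/w.sum(),(w*Y).sum()/w.sum()],2)
    print(i+1,cen(cv2.cvtColor(cv2.imread("pics/side0.png"),6).astype(float)),cen(g))
E
python3 fit.py side9 top9
```

```text
t: 19.45
1 [283.19 279.98] [283.21 279.99]
2 [267.66 270.27] [267.67 270.24]
3 [261.67 256.58] [261.65 256.59]
4 [266.1  243.07] [266.07 243.03]
6 [298.08 229.33] [298.02 229.39]
7 [317.14 231.81] [317.17 231.82]
side9 [(276, 88), (253, 91), (231, 94), (205, 97), (190, 100), (191, 103), (199, 106), (228, 109), (249, 112), (270, 115), (292, 118), (310, 121), (324, 124), (331, 127)] [(190.4549015625508, 100, 1, 0), (191.19999958910046, 103, 0, 0)]
top9 [(186, 88), (169, 91), (147, 94), (135, 97), (139, 100), (143, 103), (164, 106), (176, 109), (178, 112), (185, 115), (190, 118), (193, 121), (192, 124), (188, 127)] [(134.65686254244224, 97, 0, -1), (138.82450962510762, 100, 0, -1)]
```

It's at rest near 100°, just short of half way, and the unit hasn't moved. I'll go back and push past half way: above the approach point, down, then on.

```bash
python3 -c "
from h import *
print(rel(*corner(88,gap=14,z=140)))"
```

```text
(array([127.9,  89.3,  -1.4]), np.float64(0.227))
```

```bash
python3 -m creep '[{"translation":[15,10,0],"angular":[0,0,0.03],"jaw":0},{"translation":[38,26,0],"angular":[0,0,0.07],"jaw":0},{"translation":[65,45,0],"angular":[0,0,0.12],"jaw":0},{"translation":[92,64,0],"angular":[0,0,0.17],"jaw":0},{"translation":[115,80,0],"angular":[0,0,0.21],"jaw":0},{"translation":[128,89,0],"angular":[0,0,0.227],"jaw":0},{"translation":[128,89,0],"angular":[0,0,0.227],"jaw":0},{"translation":[128,89,0],"angular":[0,0,0.227],"jaw":0}]'
python3 -c "
from h import *
print(rel(*corner(88,gap=14)),rel(*corner(88)))"
```

```text
t: 20.55
ee_pos: [636.8, 64.5, 138.4]
orientation: [-2.613, -1.744, 0.002]
ft_force: [0.2, 0.2, -0.4]
width: 0.3
grasp_force: 0.0
(array([ 0.9,  0.9, 69.4]), np.float64(0.0)) (array([-12.6,   4.5,  69.4]), np.float64(0.0))
```

```bash
python3 -m creep '[{"translation":[1,1,14],"angular":[0,0,0],"jaw":0},{"translation":[1,1,30],"angular":[0,0,0],"jaw":0},{"translation":[1,1,46],"angular":[0,0,0],"jaw":0},{"translation":[1,1,60],"angular":[0,0,0],"jaw":0},{"translation":[1,1,69.5],"angular":[0,0,0],"jaw":0},{"translation":[-4,2.3,69.5],"angular":[0,0,0],"jaw":0},{"translation":[-9,3.6,69.5],"angular":[0,0,0],"jaw":0},{"translation":[-12.5,4.5,69.5],"angular":[0,0,0],"jaw":0}]'
python3 -c "
from h import *
for p in(88,93,98,103,108,112):print(p,rel(*corner(p)))"
```

```text
t: 21.55
ee_pos: [637.4, 51.4, 69.8]
orientation: [2.613, 1.743, 0.001]
ft_force: [-0.1, 0.7, -0.1]
width: 0.2
grasp_force: 0.0
88 (array([-0.7, -1.1,  0.8]), np.float64(-0.0))
93 (array([-3. ,  0.9,  0.8]), np.float64(0.087))
98 (array([-5.4,  2.7,  0.8]), np.float64(0.174))
103 (array([-7.9,  4.3,  0.8]), np.float64(0.262))
108 (array([-10.6,   5.6,   0.8]), np.float64(0.349))
112 (array([-12.8,   6.5,   0.8]), np.float64(0.419))
```

```bash
python3 -m creep '[{"translation":[-1.2,0.5,0],"angular":[0,0,0.044],"jaw":0},{"translation":[-2.3,1.2,0],"angular":[0,0,0.087],"jaw":0},{"translation":[-3.5,2.1,0],"angular":[0,0,0.131],"jaw":0},{"translation":[-4.7,3,0],"angular":[0,0,0.174],"jaw":0},{"translation":[-6,3.8,0],"angular":[0,0,0.218],"jaw":0},{"translation":[-7.2,4.5,0],"angular":[0,0,0.262],"jaw":0},{"translation":[-7.2,4.5,0],"angular":[0,0,0.262],"jaw":0},{"translation":[-7.2,4.5,0],"angular":[0,0,0.262],"jaw":0}]'
python3 -c "
from h import *
for p in(103,108,112):print(p,rel(*corner(p)))
cv2.imwrite('pics/side10.png',ctrl.get_image('side')[:,:,::-1]);print(ctrl.look_for('side','speed')[:1],ctrl.get_obs()['ft_force'])
g=cv2.cvtColor(cv2.imread('pics/side10.png'),6)[215:275:2,255:330:1]
for r in g: print(''.join(' .:-=+*#%@'[min(9,v//22)] for v in r))"
```

```text
t: 22.55
ee_pos: [638.5, 43.4, 69.5]
orientation: [2.818, 1.388, 0.001]
ft_force: [0.4, 0.7, -0.8]
width: 0.2
grasp_force: 0.0
103 (array([-0.9,  0.3,  0.5]), np.float64(0.001))
108 (array([-3.1,  2.3,  0.5]), np.float64(0.088))
112 (array([-5. ,  3.8,  0.5]), np.float64(0.158))
[{'rect': [284.1, 237.7, 315.4, 262.7], 'score': 0.65}] [ 1.40947621 -0.09923043 -0.01237446]
++++++++==-::::::::::::------:......::::::::::::::.........................
++++++++++=::::::::::::::-----::.......:::::::.............................
++++==++++=-::::::::::..:::::::::..........................................
++++=+++++=-::::::::.:....::::::::.........................................
+++++++==+=-:.::..............::::.........................................
++++++===++=:............................................................. 
+++++++++++=:.........................................................     
+++++++++==-:..................................................::..        
++++++++=-:::..............................................:-==++=:.       
++++++==:::::....................:........
[... 853 characters left out ...]
+=-             
   .=#%%#*:                    .-==+++++++++++++++++++++++==-.       .    .
    .-==-:                     .:--===++++++++++++++++++==--:              
 .           .                   .:---=====+++++++=====---:.         . .   
    ...         .                  .:-------======-----::.         .       
  . .     ...     .                   ..:::::----::::..     .       .      
  .          ..  .  .                                      .  . .         .
...    .  :+##*-   ..                                  . . .         .     
 .        -*###=.                                . ..    .   .     .  .    
     .    ..:::.  .     .                    .  .            .. ..  .    ..
```

```bash
python3 -m creep '[{"translation":[-0.8,0.5,0],"angular":[0,0,0.03],"jaw":0},{"translation":[-1.6,1.1,0],"angular":[0,0,0.06],"jaw":0},{"translation":[-2.4,1.7,0],"angular":[0,0,0.09],"jaw":0},{"translation":[-3.3,2.3,0],"angular":[0,0,0.12],"jaw":0},{"translation":[-4.2,3,0],"angular":[0,0,0.14],"jaw":0},{"translation":[-5,3.6,0],"angular":[0,0,0.16],"jaw":0},{"translation":[-5,3.6,0],"angular":[0,0,0.16],"jaw":0},{"translation":[-5,3.6,0],"angular":[0,0,0.16],"jaw":0}]'
python3 -c "
from h import *
for p in(112,116):print(p,rel(*corner(p)))"
python3 -m creep '[{"translation":[5,0,0],"angular":[0,0,0],"jaw":0},{"translation":[12,0,0],"angular":[0,0,0],"jaw":0},{"translation":[18,0,-2],"angular":[0,0,0],"jaw":0},{"translation":[20,0,-20],"angular":[0,0,0],"jaw":0},{"translation":[20,0,-40],"angular":[0,0,0],"jaw":0},{"translation":[20,0,-60],"angular":[0,0,0],"jaw":0},{"translation":[20,0,-75],"angular":[0,0,0],"jaw":0},{"translation":[20,0,-75],"angular":[0,0,0],"jaw":0}]'
python3 -c "
from h import *
print(rel([529.8,-46,130],np.degrees(UN[2])+90))"
```

```text
t: 23.65
ee_pos: [638.2, 37.4, 69.2]
orientation: [2.92, 1.158, 0.0]
ft_force: [0.2, 0.2, -0.8]
width: 0.6
grasp_force: 0.0
112 (array([-0. ,  0.4,  0.2]), np.float64(-0.003))
116 (array([-1.8,  2. ,  0.2]), np.float64(0.067))
t: 24.65
ee_pos: [653.8, 51.1, 146.2]
orientation: [2.92, 1.157, 0.005]
ft_force: [0.2, -0.2, -0.7]
width: 0.2
grasp_force: 0.0
(array([-156.8,  -14.3,   15.8]), np.float64(-0.649))
```

```bash
python3 -m creep '[{"translation":[-20,-2,0],"angular":[0,0,-0.1],"jaw":0},{"translation":[-48,-5,0],"angular":[0,0,-0.22],"jaw":0},{"translation":[-80,-8,0],"angular":[0,0,-0.36],"jaw":0},{"translation":[-112,-11,0],"angular":[0,0,-0.5],"jaw":0},{"translation":[-138,-13,8],"angular":[0,0,-0.62],"jaw":0},{"translation":[-156,-14,15],"angular":[0,0,-0.649],"jaw":0},{"translation":[-157,-14.3,16],"angular":[0,0,-0.649],"jaw":0},{"translation":[-157,-14.3,16],"angular":[0,0,-0.649],"jaw":0}]'
sed -i 's/if 85<p<130\]/if 85<p<160]/' fit.py
python3 -c "
from h import *
for c in('side','top'): cv2.imwrite(f'pics/{c}3.png',ctrl.get_image(c)[:,:,::-1])
print(rel([529.8,-46,76],np.degrees(UN[2])+90))"
python3 fit.py side3 top3
```

```text
t: 25.65
ee_pos: [529.1, -45.9, 128.1]
orientation: [2.4, 2.027, 0.0]
ft_force: [0.0, 0.4, 0.2]
width: 0.5
grasp_force: 0.0
(array([-0.2,  0.3, 52.4]), np.float64(0.0))
side3 [(431, 88), (415, 91), (400, 94), (380, 97), (358, 100), (332, 103), (309, 106), (280, 109), (257, 112), (234, 115), (214, 118), (209, 121), (217, 124), (225, 127), (248, 130), (269, 133), (290, 136), (311, 139), (331, 142), (343, 145), (349, 148), (354, 151), (363, 154), (374, 157)] [(208.94607843547038, 121, 1, 0), (214.10539218852773, 118, 1, 0)]
top3 [(226, 88), (229, 91), (227, 94), (223, 97), (211, 100), (197, 103), (180, 106), (165, 109), (153, 112), (139, 115), (129, 118), (117, 121), (121, 124), (129, 127), (133, 130), (131, 133), (131, 136), (133, 139), (137, 142), (139, 145), (140, 148), (139, 151), (138, 154), (137, 157)] [(116.89019602627731, 121, 0, -1), (121.16764703051133, 124, 0, -1)]
```

Both cameras now give 121°: the knob rests at dot 5. Now the button: down to just above it, then press slowly with force checks.

```bash
python3 -m creep '[{"translation":[0,0,12],"angular":[0,0,0],"jaw":0},{"translation":[0,0,26],"angular":[0,0,0],"jaw":0},{"translation":[0,0,38],"angular":[0,0,0],"jaw":0},{"translation":[0,0,46],"angular":[0,0,0],"jaw":0},{"translation":[0,0,50],"angular":[0,0,0],"jaw":0},{"translation":[0,0,53],"angular":[0,0,0],"jaw":0},{"translation":[0,0,55],"angular":[0,0,0],"jaw":0},{"translation":[0,0,56],"angular":[0,0,0],"jaw":0}]'
python3 -m creep '[{"translation":[0,0,1],"angular":[0,0,0],"jaw":0},{"translation":[0,0,2],"angular":[0,0,0],"jaw":0},{"translation":[0,0,3],"angular":[0,0,0],"jaw":0},{"translation":[0,0,4],"angular":[0,0,0],"jaw":0},{"translation":[0,0,4],"angular":[0,0,0],"jaw":0},{"translation":[0,0,4],"angular":[0,0,0],"jaw":0},{"translation":[0,0,4],"angular":[0,0,0],"jaw":0},{"translation":[0,0,4],"angular":[0,0,0],"jaw":0}]'
```

```text
t: 26.75
ee_pos: [528.4, -46.0, 72.4]
orientation: [-2.399, -2.028, 0.0]
ft_force: [-3.3, 0.3, 4.8]
width: 0.1
grasp_force: 2.1
t: 27.75
ee_pos: [528.5, -46.1, 70.7]
orientation: [2.399, 2.028, 0.0]
ft_force: [-10.7, 0.8, 34.2]
width: 0.2
grasp_force: 16.7
```

Hard stop reached. To tell a button bottomed on its spring from contact with the housing, I'll read the force at heights on the way up.

```bash
python3 -m creep '[{"translation":[0,0,-1.5],"angular":[0,0,0],"jaw":0},{"translation":[0,0,-3],"angular":[0,0,0],"jaw":0},{"translation":[0,0,-4],"angular":[0,0,0],"jaw":0},{"translation":[0,0,-5],"angular":[0,0,0],"jaw":0},{"translation":[0,0,-5.5],"angular":[0,0,0],"jaw":0},{"translation":[0,0,-5.5],"angular":[0,0,0],"jaw":0},{"translation":[0,0,-5.5],"angular":[0,0,0],"jaw":0},{"translation":[0,0,-5.5],"angular":[0,0,0],"jaw":0}]'
python3 -m creep '[{"translation":[0,0,-0.5],"angular":[0,0,0],"jaw":0},{"translation":[0,0,-1],"angular":[0,0,0],"jaw":0},{"translation":[0,0,-1.5],"angular":[0,0,0],"jaw":0},{"translation":[0,0,-1.5],"angular":[0,0,0],"jaw":0},{"translation":[0,0,-1.5],"angular":[0,0,0],"jaw":0},{"translation":[0,0,-1.5],"angular":[0,0,0],"jaw":0},{"translation":[0,0,-1.5],"angular":[0,0,0],"jaw":0},{"translation":[0,0,-1.5],"angular":[0,0,0],"jaw":0}]'
```

```text
t: 28.75
ee_pos: [528.7, -46.1, 73.6]
orientation: [2.399, 2.028, 0.0]
ft_force: [-2.8, 0.0, 3.2]
width: 0.6
grasp_force: 1.7
t: 29.75
ee_pos: [528.8, -46.1, 75.2]
orientation: [2.399, 2.028, 0.0]
ft_force: [-0.9, -0.2, 2.2]
width: 0.4
grasp_force: 1.3
```

The forces are 4.8 N at 72.4 mm, 3.2 at 73.6 and 2.2 at 75.2. That matches the button's own spring (5 N over 6 mm), so it was fully down at 70.7. Raising clear and checking.

```bash
python3 -m creep '[{"translation":[0,0,-4],"angular":[0,0,0],"jaw":0},{"translation":[0,0,-12],"angular":[0,0,0],"jaw":0},{"translation":[0,0,-26],"angular":[0,0,0],"jaw":0},{"translation":[0,0,-42],"angular":[0,0,0],"jaw":0},{"translation":[0,0,-56],"angular":[0,0,0],"jaw":0},{"translation":[0,0,-64],"angular":[0,0,0],"jaw":0},{"translation":[0,0,-68],"angular":[0,0,0],"jaw":0},{"translation":[0,0,-68],"angular":[0,0,0],"jaw":0}]'
python3 - <<'E'
from h import *
for c in("side","top"): cv2.imwrite(f"pics/{c}4.png",ctrl.get_image(c)[:,:,::-1])
a=cv2.imread("pics/side0.png",0);b=cv2.imread("pics/side4.png",0)
for n,(u0,u1,v0,v1) in dict(dots=(255,290,262,288),doll=(200,265,285,360),btn=(350,380,208,232),egg=(190,245,205,262),lacq=(345,395,330,390),jar=(390,440,255,310)).items():
    p,q=a[v0:v1,u0:u1].astype(np.float32),b[v0:v1,u0:u1].astype(np.float32)
    print(n,np.round(cv2.phaseCorrelate(p,q),2)[0] if 0 else cv2.phaseCorrelate(p,q), np.abs(p-q).mean())
E
python3 fit.py side4 | grep -o '\] \[.*'
```

```text
t: 30.75
ee_pos: [528.7, -46.1, 143.3]
orientation: [2.399, 2.028, 0.0]
ft_force: [0.4, 0.2, 0.0]
width: 0.5
grasp_force: 0.0
dots ((-0.22948107301483134, 0.6325741775242637), 0.7966568342452187) 6.7747254
doll ((0.009603139189628962, 0.5410911980544881), 0.9835127878189087) 9.902769
btn ((0.2189458996911604, 0.19327045681997745), 0.9699203487899568) 12.163889
egg ((0.005378274099413716, -0.019260039532909445), 1.0015769681665632) 13.20606
lacq ((-0.059677457134277745, 0.01045197919101426), 0.9830466200510661) 10.688666
jar ((-0.0655180837842515, -0.06172126940702327), 0.860106419245402) 12.173819
] [(210.6700985179155, 121, 1, 0), (215.90441211935354, 118, 1, 0)]
```

```bash
python3 -c "
from workcell import ctrl
print(ctrl.close_job())"
```

```text
the job is handed in; nothing more can be done
None
```

Job handed in: the selector rests at the fifth dot (measured 121° in both cameras, nominal 120°), then the start button was pressed fully down and released, but the last press peaked at 34 N down plus about 11 N sideways, and afterwards the doll and dots showed a 0.5–0.6 px shift (under about 1 mm) that I did not resolve as movement or shading.

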